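Set the dough sheeter's thickness wheel to the long mark and lock it

TASK

The dough sheeter is to be set for the next sheet: with its lock nut still slack, turn the handwheel on top clockwise until the pointer on the far rim stands on the long mark of the scale behind it. Then run the lock nut above the wheel down clockwise until it is tight against the wheel's hub, and see that the pointer is still on the mark and leave it so; do not disturb the things lying about, including those on the machine.

Things in the scene. Friction and masses are not known exactly. Their poses are not given: they have to be found in the camera images.
- sheeter: bench-top dough sheeter, fixed, 370 mm wide (y), 290 mm deep (x). Its two side housings (|y| 125 to 185 mm, 240 mm deep) are 180 mm high; a bridge between them (176 mm high) carries handwheel and lock nut on one upright 25 mm screw that ends 276 mm above the bench. Origin on the bench under the wheel's axis; x to the far side where the scale stands, y left seen from the near side, z up
- wheel_centre (a point): point on the wheel's axis, 222 mm above the bench, at the middle of the rim: aluminium wheel of 180 mm outer diameter, three spokes, round rim 16 mm thick (its top 230 mm above the bench). Axes as the sheeter's
- long_mark (a point): upper end of the scale's long mark (5 mm wide, 29 mm tall), 103 mm from the wheel's axis straight along the sheeter's +x. The scale is a curved steel band behind the wheel, round the same axis (radius 99 to 103 mm, 80 degrees to each side), its top edge 213 mm above the bench, with dark marks every 15 degrees on its top edge and outer face; the long one is in the middle
- thickness_wheel (a joint): angle (rad) of the handwheel about its upright axis, growing clockwise seen from above; 0 = pointer on the long mark, negative = still to be turned clockwise (stops at -1.35 and 1.35). Stiff, it stays where it is left: about 0.6 N m, 7 to 8 N at the crank handle
- crank_handle (a point): middle of the upright round crank handle on the rim, 82 mm from the axis, opposite the pointer, 252 mm above the bench; 18 to 23 mm thick, it stands from the rim's top up to 276 mm above the bench and does not spin. Nothing stands beside it but the lock nut's bar, whose ends stay 11 mm clear of it
- pointer_tip (a point): outer tip of the pointer, a small aluminium nib on the rim opposite the crank handle, 107 mm from the axis, 222 mm above the bench, passing just over the top edge of the scale band
- lock_nut (a joint): angle (rad) of the lock nut on the same axis, growing clockwise from above, which runs it down (6 mm a turn). On the hub when it equals the wheel's angle; 0.7 rad or more behind at the start. Light till there (0.08 N m), then a hard stop: nip it with 6 to 12 N at the bar's end; forced over 0.7 N m it drags the wheel. Wheel turned back counter-clockwise: nut goes too, still tight; clockwise: slack
- bar_end_a (a point): centre of the 19 mm ball on one end of the lock nut's cross bar, 50 mm from the axis, 244 mm above the bench when tight, up to 3 mm higher when slack. The bar is 12 mm thick, 119 mm long over its balls, through a steel hexagon 51 mm over corners, 24 mm high. With the nut tight and the wheel on the mark this end points to the sheeter's +y
- bar_end_b (a point): centre of the ball on the bar's other end, 50 mm from the axis, opposite end a
- flour_shaker: steel flour shaker, 57 mm across, 96 mm tall, with a small wire handle, standing on the left housing of the sheeter; origin under its centre
- pastry_cutter: brass pastry wheel cutter with wooden handle, 155 mm long along its x, 40 mm high, lying on the right housing of the sheeter; origin under its middle
- rolling_pin: wooden rolling pin, 420 mm long along its x, 56 mm thick, on the bench; origin under its middle
- pepper_mill: dark wooden pepper mill, 60 mm across, 143 mm tall; origin under its centre
- oil_bottle: white squeeze bottle, 68 mm across, 200 mm tall; origin under its centre
- white_bowl: white ceramic bowl, 150 mm across, 60 mm tall; origin under its centre
- bench_scraper: steel dough scraper with wooden grip, 150 mm wide (y) and 100 mm (x), lying flat, 22 mm high; origin under its middle

How it is judged:
By the outcome, as a careful person would: the job done as asked, in the order asked, and still so for the second after the job is handed in, with the robot touching nothing.
It also fails if it takes over 64 s, if anything falls off the work surface, if the arm or the gripper's body presses on something with over 40 N, if the wrist force passes 120 N, or if a joint passes its speed limit or range.

ROBOT

A 6-joint arm with a two-finger parallel gripper is mounted at the origin on the work surface. World frame = base frame: x ahead of the robot, y to its left, z up, the work surface at z = 0. Lengths are in m, angles in rad, forces in N, time in s.
With the tool pointing down it reaches from about 0.3 to 0.875 m from the base axis. Payload 6.4 kg.
Tool frame: the origin (TCP) lies midway between the tips of the shut fingers; the grasp point (between the pads) lies 19 mm behind it (grasp_offset is the distance from the TCP to the grasp point, in m); z points along the fingers, y is the line along which they close (so a half turn about z gives the same grasp; the last joint's range is limited). The gripper opens to 85 mm and grips with 20 to 120 N. Pads are 22 mm wide; open, the fingers measure 114 mm over their backs; the gripper's body (76 mm by 85 mm) begins 54 mm behind the grasp point. The pads swing forward as they close: fully open they stand 13 mm farther back than shut.
Start: joints at [1.034, 0.181, 1.607, -0, 1.354, -0.206], TCP at [0.187, 0.544, 0.231] pointing down, gripper open.
Joint ranges: [-2.99, 2.99], [-0.89, 2.07], [0.3, 2.58], [-1.14, 4.28], [0, 2.63], [-3.12, 3.12]. Speed limits (rad/s): [2.57, 2.57, 3.01, 3.14, 3.14, 3.14].

INTERFACE

Orientations are given as a unit quaternion [w, x, y, z].
In Python, from bench import * gives the robot as it stands. The module is installed in compiled form; this text tells all that it offers.
- The arm moves only by the tool servo_tool, never from a script. Its argument "commands" is text: rows parted by semicolons, each of 7 numbers parted by spaces: the turn, a rotation vector about the tool's x, y, z in rad, then the shift along the tool's x, y, z in mm, then the opening, from 0 (shut) to 1 (fully open). In form: wx wy wz dx dy dz claw; .... A call has 1 to 5 rows; each row shifts and turns the commanded pose from where the row before left it, along the tool's axes as they then stand; what a row does not reach is not made up. A row lasts 1/8 s, in which the tool goes at most 62.5 mm and 10.7 degrees, less where a joint would pass 70% of its speed; a pose out of reach is approached as far as the arm can. A call with a gripper value outside its range is refused whole. The fingers move at their own pace and stop on an object; the grip force is fixed at half the most. Time passes only in rows, so rows that do not move let the fingers close. It gives the time, the measured TCP pose, the force, the opening and the grip force at its end, in the units of the state.
- get_obs(): the state, without advancing time (a new reading comes with each control period).
- camera(name): name is "scene" or "top" or "wrist"; returns the picture (384x512x3 uint8, blue, green, red); there is no depth.
- calibration(name): a dict with "fx", "fy", "cx", "cy" (pixels), "R" (3x3) and "t" (3): a world point X has camera coordinates R X + t. Camera axes: x right, y down, z forward; pixel columns grow to the right and rows downward; lengths in m; the calibration is good to about 2 mm. The wrist camera is an equidistant fisheye: a pixel r from the principal point sees the ray r / f radians off the axis. A picture is of the moment at which its call begins: read the wrist's pose just before it. calibration takes no time and is no camera call; for the wrist camera it gives the pose at the moment of the call.
- hand_in(): hands the job in; it is judged then, once.
The state is a dict: "time_s": time; "q": joint angles; "dq": joint speeds; "joint_efforts": joint torques, N m; "eef_pos": TCP position; "eef_rot": TCP orientation; "wrist_force": force on the tool from outside, world axes, zero at the start; "torque": the same for the moment, N m; "opening": opening from 0.0 (shut) to 1.0 (fully open); "grasp_force": force on a finger pad.
Only numpy, scipy, OpenCV 4.12 (cv2) and the standard library are available. Lean on these libraries where they do the work, as an engineer would, in place of code of your own. Each camera call takes 0.05 s, during which the arm holds its last target. There are 200 camera calls.

## Working session

There is one attempt and no reset: what is moved stays moved. The work goes in short steps, Python scripts to look and compute and a tool call to move; the robot and the scene stay as the last step left them, time stands still between calls to the robot, and variables do not carry over. Pictures are saved under pics/ and viewed, at most 10 in all, crops included, and the job is handed in when it is done.

Besides the shell and the picture viewer there is one more tool, called after "Request:" as name(argument=value, ...) on one line, values as JSON. servo_tool: Moves the arm, as the interface text tells. Its arguments: {"type":"object","properties":{"commands":{"type":"string"}},"required":["commands"]}

```bash
mkdir -p pics; python3 - <<'E'
from bench import *
import cv2,numpy as np
s=get_obs();print({k:np.round(v,3).tolist() for k,v in s.items()})
for n in("scene","top"):
    c=calibration(n);print(n,c)
    cv2.imwrite(f"pics/{n}0.png",camera(n))
E
```

```text
{'time_s': 0.0, 'q': [1.034, 0.182, 1.608, 0.0, 1.354, -0.206], 'dq': [0.001, -0.001, -0.0, 0.001, -0.001, -0.001], 'joint_efforts': [0.001, -44.489, -35.133, -0.0, 0.009, -0.0], 'eef_pos': [0.186, 0.543, 0.23], 'eef_rot': [-0.0, 0.165, 0.986, -0.001], 'wrist_force': [1.038, -0.426, -0.223], 'torque': [-0.007, 0.01, 0.029], 'grasp_force': 0.0, 'opening': 1.0}
scene {'fx': 415.1457195641227, 'fy': 415.1457195641227, 'cx': 255.721829685476, 'cy': 188.78457320939955, 'R': array([[-0.03972357,  0.99911075,  0.01413343],
       [ 0.73759645,  0.03886218, -0.67412255],
       [-0.67407234, -0.01635379, -0.73848428]]), 't': array([ 0.03217175, -0.2515548 ,  1.86124795])}
top {'fx': 348.9980290614369, 'fy': 348.9980290614369, 'cx': 260.73261351451856, 'cy': 190.51167136045916, 'R': array([[-2.30939082e-02, -9.99730658e-01, -2.29857644e-03],
       [-9.92483681e-01,  2.32027672e-02, -1.20157293e-01],
       [ 1.20178262e-01, -4.93601868e-04, -9.92752206e-01]]), 't': array([0.00973846, 0.50904785, 1.24164431])}
```

View pics/scene0.png

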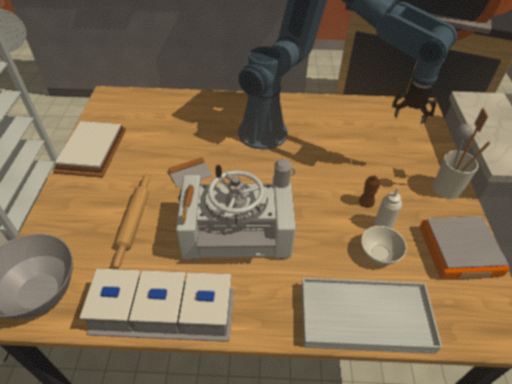

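View pics/top0.png

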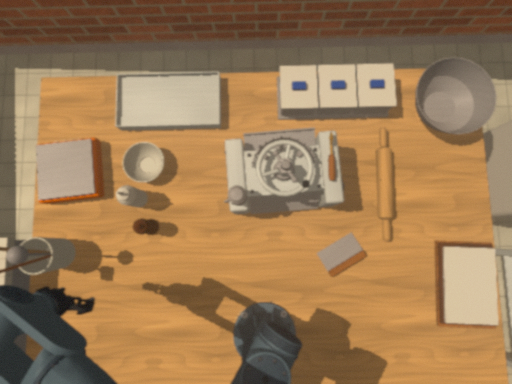

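The scene view faces the robot: wheel near (236,195), dark crank knob near (222,172), shaker (283,170). In the top view the wheel is near (287,167), the cutter (331,155) and the shaker (236,195). I'll enlarge both.

```bash
python3 - <<'E'
import cv2,numpy as np
a=cv2.imread('pics/top0.png')[115:225,215:355]; b=cv2.imread('pics/scene0.png')[150:265,165:305]
a=cv2.resize(a,None,fx=5.5,fy=5.5,interpolation=cv2.INTER_CUBIC)
cv2.imwrite('pics/topc.png',a)
b=cv2.resize(b,None,fx=5,fy=5,interpolation=cv2.INTER_CUBIC)
cv2.imwrite('pics/scenec.png',b)
E
```

```text
(no output)
```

View pics/topc.png

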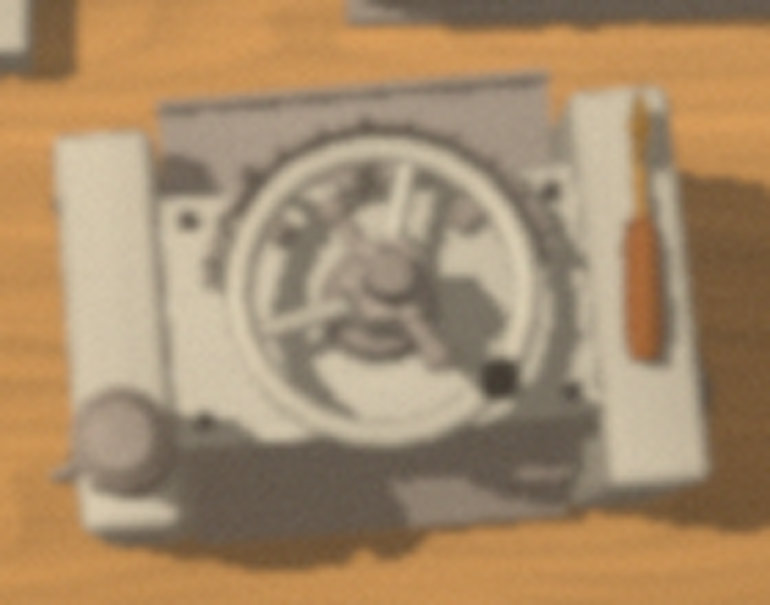

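View pics/scenec.png

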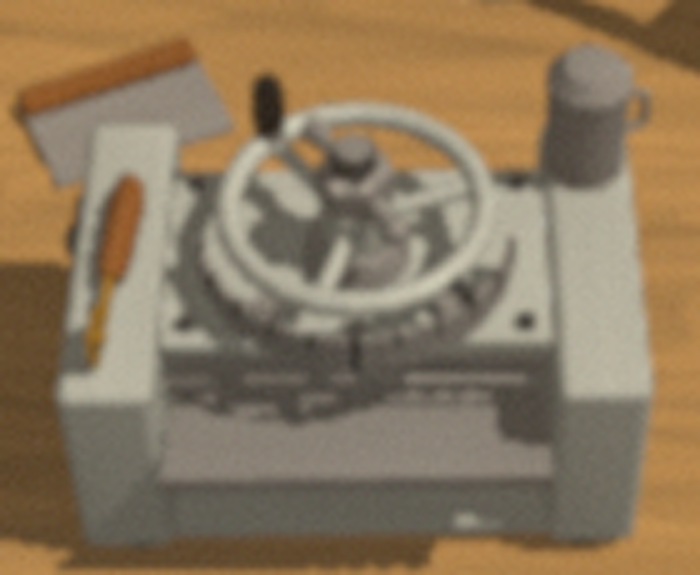

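The top crop shows the wheel centre near (380,290), the handle (499,378), the bar from (350,240) to (432,352), and the long mark about (370,125). The scene crop shows the handle (267,105) and the long mark (355,345).

```bash
cat > h.py <<'E'
from bench import *
import cv2,numpy as np
def onplane(c,uv,z):
    uv=np.atleast_2d(uv).astype(float)
    d=np.c_[(uv[:,0]-c['cx'])/c['fx'],(uv[:,1]-c['cy'])/c['fy'],np.ones(len(uv))]@c['R']
    o=-c['R'].T@c['t']
    return o+d*((z-o[2])/d[:,2])[:,None]
def fish(c,uv,z):
    uv=np.atleast_2d(uv).astype(float)
    x=(uv[:,0]-c['cx'])/c['fx'];y=(uv[:,1]-c['cy'])/c['fy'];r=np.hypot(x,y)+1e-9
    d=np.c_[np.sin(r)*x/r,np.sin(r)*y/r,np.cos(r)]@c['R']
    o=-c['R'].T@c['t']
    return o+d*((z-o[2])/d[:,2])[:,None]
def proj(c,X,fe=False):
    p=np.atleast_2d(X)@c['R'].T+c['t']
    if not fe: return np.c_[c['cx']+c['fx']*p[:,0]/p[:,2],c['cy']+c['fy']*p[:,1]/p[:,2]]
    h=np.hypot(p[:,0],p[:,1])+1e-12;r=np.arctan2(h,p[:,2])
    return np.c_[c['cx']+c['fx']*r*p[:,0]/h,c['cy']+c['fy']*r*p[:,1]/h]
E
python3 - <<'E'
from h import *
T=calibration('top');S=calibration('scene')
t=lambda u,v:((u+.5)/5.5-.5+215,(v+.5)/5.5-.5+115)
s=lambda u,v:((u+.5)/5-.5+165,(v+.5)/5-.5+150)
# rim outline extremes, z=.222
rim=[t(228,290),t(538,285),t(380,135),t(380,447),t(270,180),t(500,195),t(270,395)]
P=onplane(T,rim,.224)[:,:2]
A=np.c_[2*P,np.ones(len(P))];x=np.linalg.lstsq(A,(P**2).sum(1),rcond=None)[0]
print('rim c',x[:2],'r',np.sqrt(x[2]+x[0]**2+x[1]**2))
print('screw top',onplane(T,[t(390,280)],.276),onplane(S,[s(352,152)],.276))
print('handle',onplane(T,[t(499,378)],.276),onplane(S,[s(267,80)],.276))
print('bar',onplane(T,[t(432,352),t(350,240)],.247),onplane(S,[s(315,130),s(402,232)],.247))
print('mark',onplane(T,[t(370,125)],.213),onplane(S,[s(355,330)],.213))
H=onplane(T,[t(55,140),t(85,530),t(148,133),t(180,525),t(570,95),t(615,490),t(660,90),t(708,478)],.18)
print('housing',H)
c=calibration('wrist');print('wristcam pos',-c['R'].T@c['t'],c['R'],c['fx'],c['cx'],c['cy'],get_obs()['eef_pos'])
E
```

```text
rim c [ 0.5572269  -0.07613204] r 0.08837138662605706
screw top [[ 0.55235653 -0.07705732  0.276     ]] [[ 0.5606515  -0.07780025  0.276     ]]
handle [[ 0.49770238 -0.13369515  0.276     ]] [[ 0.50036267 -0.13647435  0.276     ]]
bar [[ 0.51706948 -0.10108882  0.247     ]
 [ 0.58103537 -0.0577145   0.247     ]] [[ 0.51494117 -0.10562962  0.247     ]
 [ 0.59921316 -0.04484582  0.247     ]]
mark [[ 0.65572322 -0.07306309  0.213     ]] [[ 0.65037576 -0.07080639  0.213     ]]
housing [[ 0.66015953  0.11239696  0.18      ]
 [ 0.42762425  0.09745439  0.18      ]
 [ 0.66311851  0.0569933   0.18      ]
 [ 0.42924596  0.0422617   0.18      ]
 [ 0.68039043 -0.19503961  0.18      ]
 [ 0.44372857 -0.21106636  0.18      ]
 [ 0.68217923 -0.24882392  0.18      ]
 [ 0.44946601 -0.26547206  0.18      ]]
wristcam pos [0.11769943 0.56806755 0.37347738] [[ 0.32428781  0.9459548  -0.0026324 ]
 [ 0.90630701 -0.3098963   0.28735325]
 [ 0.27100741 -0.09557092 -0.95782106]] 297.3186396354542 253.68635894375052 194.01799837874373 [0.18649393 0.54340366 0.23046066]
```

Request:
servo_tool(commands="0 0 0 0 0 -60 1;0 0 0 0 0 -60 1;0 0 0 -35 -36 0 1;0 0 0 -35 -36 0 1;0 0 0 -35 -36 0 1")

```text
time_s: 0.72
eef_pos: [0.2512, 0.4062, 0.351]
eef_rot: [-0.0, 0.164, 0.986, -0.0]
wrist_force: [1.0, 0.5, 0.1]
opening: 0.998
grasp_force: 0.0
```

Request:
servo_tool(commands="0 0 0 -35 -36 0 1;0 0 0 -35 -36 0 1;0 0 0 -35 -36 0 1;0 0 0 -35 -36 0 1;0 0 0 -35 -36 0 1")

```text
time_s: 1.35
eef_pos: [0.3582, 0.179, 0.3511]
eef_rot: [0.0, 0.165, 0.986, 0.0]
wrist_force: [0.3, 0.6, 0.6]
opening: 1.0
grasp_force: 0.0
```

Request:
servo_tool(commands="0 0 0 -35 -36 0 1;0 0 0 -35 -36 0 1;0 0 0 -35 -36 0 1;0 0 0 -35 -36 0 1;0 0 0 -35 -36 0 1")

```text
time_s: 1.98
eef_pos: [0.4653, -0.0482, 0.351]
eef_rot: [-0.0, 0.165, 0.986, 0.0]
wrist_force: [1.2, 0.9, -0.5]
opening: 1.003
grasp_force: 0.0
```

Request:
servo_tool(commands="0 0 -0.16 0 0 0 1;0 0 -0.16 0 0 0 1;0 0 -0.16 0 0 0 1;0 0 -0.16 0 0 0 1;0 0 -0.16 0 0 0 1")

```text
time_s: 2.6
eef_pos: [0.4648, -0.0465, 0.3508]
eef_rot: [-0.0, -0.235, 0.972, 0.0]
wrist_force: [-0.3, -0.3, 0.2]
opening: 0.998
grasp_force: 0.0
```

Request:
servo_tool(commands="0 0 -0.16 0 0 0 1;0 0 -0.16 0 0 0 1;0 0 0 0 0 0 1")

```text
time_s: 2.98
eef_pos: [0.4649, -0.0465, 0.3509]
eef_rot: [-0.0, -0.384, 0.923, 0.0]
wrist_force: [0.5, 0.4, 0.0]
opening: 0.997
grasp_force: 0.0
```

```bash
python3 - <<'E'
from h import *
o=get_obs();c=calibration('wrist');im=camera('wrist')
print(o['time_s'],o['eef_pos'],o['eef_rot'],o['q'])
cv2.imwrite('pics/w1.png',im);np.savez('w1.npz',**c)
for n,X in dict(cen=[.5575,-.0765,.276],handle=[.4995,-.135,.276],mark=[.66,-.070,.213]).items():print(n,proj(c,X,True))
E
```

```text
2.975 [ 0.46486342 -0.04648101  0.35089676] [-2.91026121e-04 -3.83783212e-01  9.23423136e-01  2.69687520e-04] [-3.54558543e-01 -1.45363986e-01  1.70001365e+00 -8.63476839e-07
  1.58773653e+00 -2.71313449e+00]
cen [[152.27891269 251.24979535]]
handle [[141.44352791 155.67041911]]
mark [[124.77120411 281.09813635]]
```

View pics/w1.png

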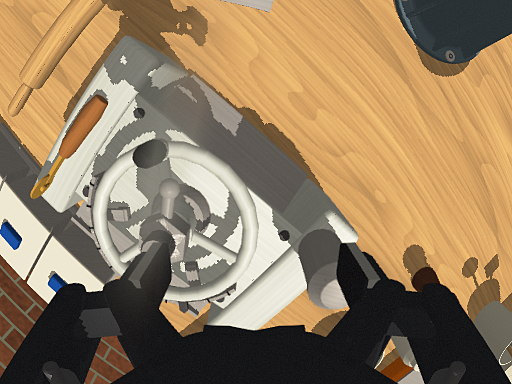

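The wrist view shows the handle top at about (151,152), the bar's near ball at (170,187), and the rim between x=92 and 258 and y=138 and 302.

```bash
python3 - <<'E'
from h import *
c=dict(np.load('w1.npz'));im=cv2.imread('pics/w1.png')
print('handle top',fish(c,[[151,152]],.276),'ball',fish(c,[[170,187]],.2475))
rim=[[92,215],[100,180],[120,153],[175,140],[210,150],[240,175],[256,210],[253,250],[240,275]]
P=fish(c,rim,.222)[:,:2]
x=np.linalg.lstsq(np.c_[2*P,np.ones(len(P))],(P**2).sum(1),rcond=None)[0]
print('rim',x[:2],np.sqrt(x[2]+x[0]**2+x[1]**2))
print(np.hypot(*(P-x[:2]).T))
a=cv2.resize(im[120:320,70:270],None,fx=3,fy=3,interpolation=cv2.INTER_CUBIC);cv2.imwrite('pics/w1c.png',a)
E
```

```text
handle top [[ 0.49179266 -0.13103058  0.276     ]] ball [[ 0.51340369 -0.10211572  0.2475    ]]
rim [ 0.55681811 -0.07567544] 0.08988762030341482
[0.09086247 0.08878056 0.09024181 0.08892329 0.09018894 0.09086875
 0.09027225 0.08872945 0.09008871]
```

View pics/w1c.png

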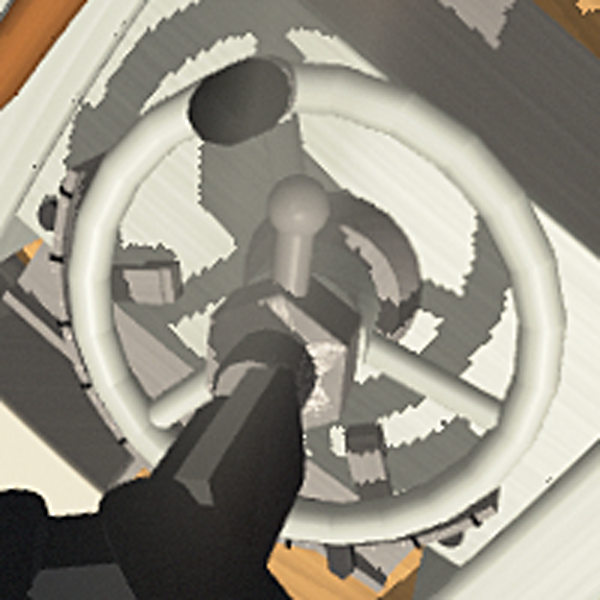

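The crop shows the full handle as a dark ellipse (top about (222,105), base (265,85)), the near ball at (299,205), and the pointer nib at (343,562).

```bash
python3 - <<'E'
from h import *
c=dict(np.load('w1.npz'));C=np.array([.5568,-.0757])
f=lambda u,v:[70+(u+.5)/3-.5,120+(v+.5)/3-.5]
for n,(u,v,z) in dict(htop=(222,105,.276),hmid=(242,100,.253),hbase=(262,92,.232),ball=(299,205,.2465),pointer=(343,565,.222)).items():
    p=fish(c,f(u,v),z)[0];d=p[:2]-C;print(n,p,np.hypot(*d),np.degrees(np.arctan2(d[1],d[0])))
yaw=.066
for k in range(-5,6):
    a=yaw+np.radians(15*k);X=[C[0]+.101*np.cos(a),C[1]+.101*np.sin(a),.213]
    q=proj(c,X,True)[0];print(15*k,(q-[70,120])*3+1)
E
```

```text
htop [ 0.49760007 -0.13414007  0.276     ] 0.0831857758865612 -135.3700825901859
hmid [ 0.50111604 -0.13445162  0.253     ] 0.08094724521047153 -133.46444691980034
hbase [ 0.50231998 -0.13450967  0.232     ] 0.08016639216328 -132.8113616335408
ball [ 0.51494893 -0.10197527  0.2465    ] 0.04941559747938562 -147.87825267469123
pointer [0.62661465 0.00104805 0.222     ] 0.10375138180282908 47.70845775747278
-75 [ 64.40298934 190.38771882]
-60 [ 55.28225961 255.5056185 ]
-45 [ 63.066485   320.68800063]
-30 [ 86.21682821 382.23636966]
-15 [122.68943127 437.06307332]
0 [170.10528473 482.64744049]
15 [225.84917323 516.9730738 ]
30 [287.11492614 538.4716314 ]
45 [350.91315617 545.98960548]
60 [414.05716811 538.79111188]
75 [473.14540052 516.6095169 ]
```

Request:
servo_tool(commands="0 0 0 19 -43.5 0 1;0 0 0 19 -43.5 0 1;0 0 0 0 0 50 0.6;0 0 0 0 0 50 0.5;0 0 0 0 0 0 0.5")

```text
time_s: 3.65
eef_pos: [0.4974, -0.1336, 0.2472]
eef_rot: [-0.003, -0.383, 0.924, 0.004]
wrist_force: [0.1, 0.6, 1.2]
opening: 0.504
grasp_force: 0.0
```

Request:
servo_tool(commands="0 0 0 0 0 0 0;0 0 0 0 0 0 0;0 0 0 0 0 0 0;0 0 0 0 0 0 0;0 0 0 0 0 0 0")

```text
time_s: 4.28
eef_pos: [0.5012, -0.1352, 0.254]
eef_rot: [0.001, -0.384, 0.923, -0.002]
wrist_force: [-2.4, 0.1, 7.6]
opening: 0.228
grasp_force: 59.5
```

```bash
python3 - <<'E'
from h import *
o=get_obs();c=calibration('wrist');im=camera('wrist')
print({k:np.round(v,3).tolist() for k,v in o.items()})
cv2.imwrite('pics/w2.png',im);np.savez('w2.npz',**c)
E
```

```text
{'time_s': 4.275, 'q': [-0.493, 0.032, 1.723, 0.0, 1.382, -2.853], 'dq': [-0.0, 0.001, 0.001, 0.001, 0.001, -0.001], 'joint_efforts': [-0.229, -34.077, -33.385, -0.008, -0.723, 0.017], 'eef_pos': [0.501, -0.135, 0.254], 'eef_rot': [0.001, -0.384, 0.923, -0.002], 'wrist_force': [-2.377, 0.143, 7.643], 'torque': [0.267, 0.311, 0.01], 'grasp_force': 59.478, 'opening': 0.228}
```

View pics/w2.png

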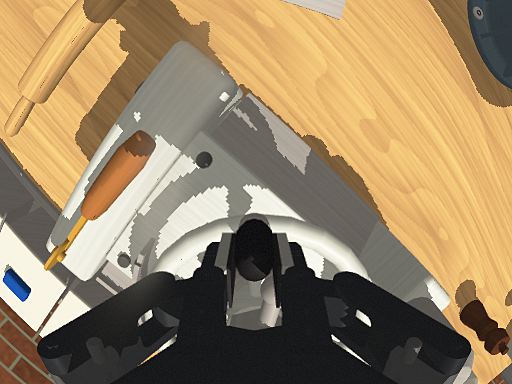

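The handle is gripped (opening 0.228, about 19 mm). Next I turn along the arc.

Request:
servo_tool(commands="0 0 0.1 -0.4 8.1 0 0;0 0 0.1 -0.4 8.1 0 0;0 0 0.1 -0.4 8.1 0 0;0 0 0 0 0 0 0")

```text
time_s: 4.82
eef_pos: [0.486, -0.1163, 0.2539]
eef_rot: [0.001, -0.242, 0.97, -0.002]
wrist_force: [-4.9, -1.4, 7.2]
opening: 0.234
grasp_force: 59.7
```

```bash
cat >> h.py <<'E'
C=np.array([.5568,-.0757])
def st():
    o=get_obs();p=o['eef_pos'];d=p[:2]-C;w,x,y,z=o['eef_rot']
    print('t',round(o['time_s'],2),'pos',p.round(4),'r',np.hypot(*d).round(4),'ang',np.degrees(np.arctan2(d[1],d[0])).round(2)%360,'yaw',np.degrees(np.arctan2(2*x*y,x*x-y*y)).round(2)%360,'F',o['wrist_force'].round(1),'M',o['torque'].round(2),'op',round(o['opening'],3),'g',round(o['grasp_force'],1),'j6',round(o['q'][5],2))
E
python3 -c "from h import *;st()"
```

```text
t 4.83 pos [ 0.486  -0.1163  0.2539] r 0.0817 ang 209.85 yaw 207.97 F [-4.9 -1.4  7.2] M [-0.27  0.84  0.05] op 0.234 g 59.7 j6 -2.53
```

Request:
servo_tool(commands="0 0 0.1 -0.4 8.1 0 0;0 0 0.1 -0.4 8.1 0 0;0 0 0.1 -0.4 8.1 0 0;0 0 0.1 -0.4 8.1 0 0;0 0 0 0 0 0 0")

```text
time_s: 5.45
eef_pos: [0.4755, -0.0854, 0.2539]
eef_rot: [-0.001, -0.044, 0.999, -0.002]
wrist_force: [-12.3, -1.4, 12.6]
opening: 0.231
grasp_force: 60.2
```

```bash
python3 - <<'E'
from h import *
st()
S=calibration('scene');im=camera('scene');cv2.imwrite('pics/s2.png',im)
yaw=.066
for r,z,n in((.107,.222,'ptr'),(.103,.213,'top'),(.103,.184,'bot')):
    print(n,proj(S,[[C[0]+r*np.cos(yaw),C[1]+r*np.sin(yaw),z]]))
a=cv2.resize(im[190:240,195:275],None,fx=10,fy=10,interpolation=cv2.INTER_CUBIC);cv2.imwrite('pics/s2c.png',a)
E
```

```text
t 5.45 pos [ 0.4755 -0.0854  0.2539] r 0.0819 ang 186.77 yaw 185.06 F [-12.3  -1.4  12.6] M [-0.26  2.    0.06] op 0.231 g 60.2 j6 -2.08
ptr [[235.93503086 217.17703476]]
top [[236.00518099 217.99187444]]
bot [[236.20184117 223.83511941]]
```

View pics/s2c.png

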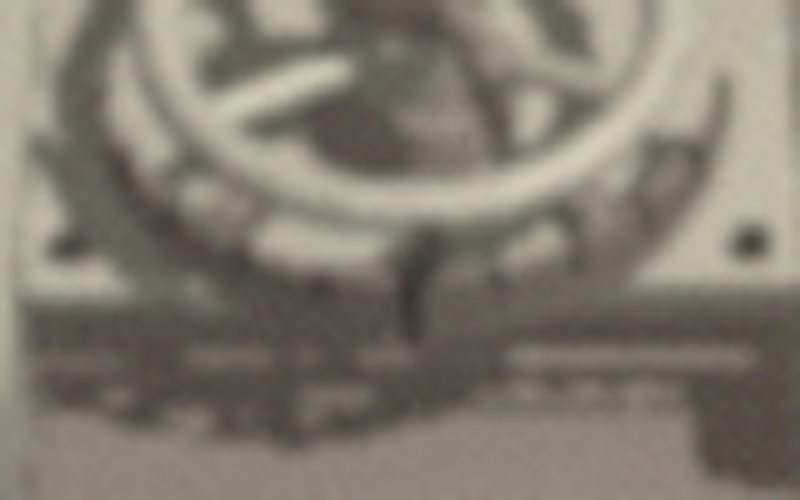

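The scene crop shows the long mark at column ~411 and the pointer nib at ~420. The pointer is still about 2 mm short, so I turn a bit more, release, and look straight down with the wrist camera.

Request:
servo_tool(commands="0 0 0.024 0 2 0 0;0 0 0 0 0 0 0;0 0 0 0 0 0 0;0 0 0 0 0 0 0.5;0 0 0 0 0 0 0.5")

```text
time_s: 6.12
eef_pos: [0.4767, -0.0825, 0.252]
eef_rot: [0.001, -0.033, 0.999, -0.0]
wrist_force: [-0.2, 0.5, -0.0]
opening: 0.501
grasp_force: 0.0
```

Request:
servo_tool(commands="0 0 0 0 0 -60 0.5;0 0 0 0 0 -60 0.5;0 0 0 -50 0 0 0.5;0 0 0 -50 0 0 0.5;0 0 0 -50 0 0 0.5")

```text
time_s: 6.75
eef_pos: [0.6277, -0.0724, 0.3717]
eef_rot: [0.001, -0.033, 0.999, -0.0]
wrist_force: [1.0, -0.6, 1.2]
opening: 0.496
grasp_force: 0.0
```

Request:
servo_tool(commands="0 0 0 -50 0 0 0.5;0 0 0 -60 0 0 0.5;0 0 0 0 0 50 0.5;0 0 0 0 0 0 0.5;0 0 0 0 0 0 0.5")

```text
time_s: 7.38
eef_pos: [0.7354, -0.0655, 0.3228]
eef_rot: [0.0, -0.033, 0.999, -0.0]
wrist_force: [-0.2, -0.1, 1.3]
opening: 0.498
grasp_force: 0.0
```

```bash
python3 - <<'E'
from h import *
st();c=calibration('wrist');im=camera('wrist')
cv2.imwrite('pics/w3.png',im);np.savez('w3.npz',**c)
yaw=.066
for r,z,n in((.107,.222,'ptr'),(.103,.213,'top'),(.05,.248,'b')):
    print(n,proj(c,[[C[0]+r*np.cos(yaw),C[1]+r*np.sin(yaw),z]],True))
a=cv2.resize(im[40:240,150:350],None,fx=3,fy=3,interpolation=cv2.INTER_CUBIC);cv2.imwrite('pics/w3c.png',a)
E
```

```text
t 7.38 pos [ 0.7354 -0.0655  0.3228] r 0.1789 ang 3.28 yaw 183.73 F [-0.2 -0.1  1.3] M [-0.01 -0.    0.03] op 0.498 g 0.0 j6 -1.89
ptr [[255.0328972  108.44327402]]
top [[255.00259248 103.6934961 ]]
b [[255.12079742  32.37537726]]
```

View pics/w3c.png

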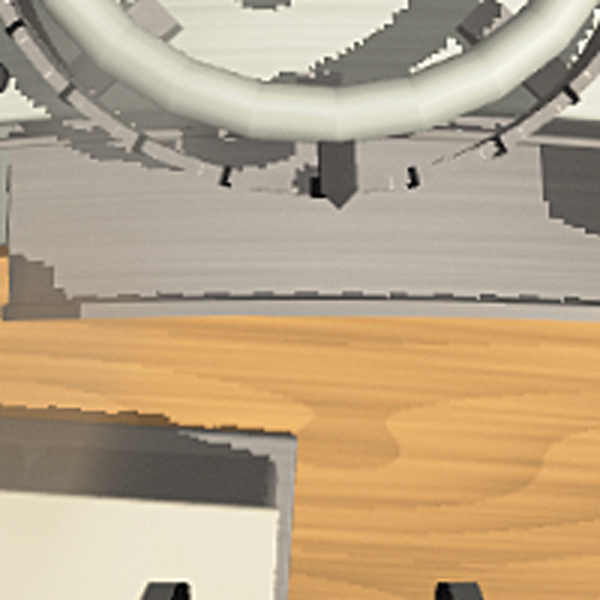

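The wrist crop shows the pointer tip at (340,207). The ±15°, ±30° and ±45° marks average to x = 318.5 for the long mark, which is half hidden at (316,185). So 21.5 px, about 5.9 mm or 3.15°, remains clockwise. I regrip and trim.

Request:
servo_tool(commands="0 0 0 0 0 -50 0.5;0 0 0 60 0 0 0.5;0 0 0 50 0 0 0.5;0 0 0 50 0 0 0.5;0 0 0 50 0 0 0.5")

```text
time_s: 8.05
eef_pos: [0.5244, -0.0794, 0.3748]
eef_rot: [0.003, -0.032, 0.999, -0.001]
wrist_force: [0.4, -0.8, -0.1]
opening: 0.497
grasp_force: 0.0
```

Request:
servo_tool(commands="0 0 0 50 0 0 0.5;0 0 0 0 0 60 0.5;0 0 0 0 0 58 0.5;0 0 0 0 0 0 0;0 0 0 0 0 0 0")

```text
time_s: 8.68
eef_pos: [0.4749, -0.0828, 0.2541]
eef_rot: [-0.001, -0.033, 0.999, -0.0]
wrist_force: [-5.8, -2.7, -14.6]
opening: 0.226
grasp_force: 60.0
```

Request:
servo_tool(commands="0 0 0 0 0 0 0;0 0 0 0 0 0 0;0 0 0 0 0 0 0")

```text
time_s: 9.05
eef_pos: [0.4749, -0.0828, 0.2541]
eef_rot: [-0.002, -0.033, 0.999, -0.0]
wrist_force: [-6.3, -1.7, -14.0]
opening: 0.226
grasp_force: 60.2
```

Request:
servo_tool(commands="0 0 0.027 0 2.2 0 0;0 0 0.027 0 2.2 0 0;0 0 0 0 0 0 0;0 0 0 0 0 0 0")

```text
time_s: 9.55
eef_pos: [0.4746, -0.0787, 0.2541]
eef_rot: [-0.002, -0.006, 1.0, -0.001]
wrist_force: [-7.0, -3.0, -13.5]
opening: 0.228
grasp_force: 60.2
```

```bash
python3 -c "from h import *;st()"
```

```text
t 9.55 pos [ 0.4746 -0.0787  0.2541] r 0.0822 ang 182.08 yaw 180.65 F [ -7.   -3.  -13.5] M [-0.63  1.    0.13] op 0.228 g 60.2 j6 -1.99
```

Request:
servo_tool(commands="0 0 0 0 0 0 0.5;0 0 0 0 0 0 0.5;0 0 0 0 0 -60 0.5;0 0 0 0 0 -60 0.5;0 0 0 -50 0 0 0.5")

```text
time_s: 10.18
eef_pos: [0.5286, -0.0784, 0.3843]
eef_rot: [0.009, -0.005, 1.0, -0.003]
wrist_force: [0.8, 0.1, 0.7]
opening: 0.501
grasp_force: 0.0
```

Request:
servo_tool(commands="0 0 0 -50 0 0 0.5;0 0 0 -50 0 0 0.5;0 0 0 -50 0 0 0.5;0 0 0 -60 0 0 0.5;0 0 0 0 0 50 0.5")

```text
time_s: 10.8
eef_pos: [0.7438, -0.0761, 0.3288]
eef_rot: [0.007, -0.006, 1.0, -0.002]
wrist_force: [0.1, -0.5, -0.3]
opening: 0.501
grasp_force: 0.0
```

Request:
servo_tool(commands="0 0 0 0 0 0 0.5;0 0 0 0 0 0 0.5")

```text
time_s: 11.05
eef_pos: [0.7361, -0.0751, 0.3262]
eef_rot: [0.001, -0.006, 1.0, -0.0]
wrist_force: [0.8, 0.7, 0.5]
opening: 0.502
grasp_force: 0.0
```

```bash
cat >> h.py <<'E'
def sample(im,c,rs,z,angs):
    # mean brightness over radii, per world angle (deg) about C
    g=cv2.cvtColor(im,cv2.COLOR_BGR2GRAY);out=[]
    for r in rs:
        a=np.radians(angs);X=np.c_[C[0]+r*np.cos(a),C[1]+r*np.sin(a),np.full(len(a),z)]
        q=proj(c,X,True).astype(np.float32)
        out.append(cv2.remap(g,q[:,:1],q[:,1:],cv2.INTER_LINEAR).ravel())
    return np.array(out,float)
E
python3 - <<'E'
from h import *
st();c=calibration('wrist');im=camera('wrist')
cv2.imwrite('pics/w4.png',im);np.savez('w4.npz',**c)
for n in('w3','w4'):
    im=cv2.imread(f'pics/{n}.png');c=dict(np.load(n+'.npz'))
    A=np.arange(-32,42,.25)
    m=sample(im,c,[.100,.101,.102],.213,A).min(0)
    k=m<70
    runs=np.split(np.flatnonzero(k),np.flatnonzero(np.diff(np.flatnonzero(k))>1)+1)
    print(n,'marks',[(A[r[0]],A[r[-1]]) for r in runs if len(r)])
    for r in(.101,.103,.104,.105,.106):
        B=np.arange(-5,13,.25);p=sample(im,c,[r],.222,B)[0];kk=np.flatnonzero(p<115)
        print(r,B[kk].min() if len(kk) else '',B[kk].max() if len(kk) else '', B[kk].mean() if len(kk) else '',len(kk))
    g=cv2.cvtColor(im,cv2.COLOR_BGR2GRAY);print(g[88:112,244:272:1])
E
```

```text
t 11.05 pos [ 0.7361 -0.0751  0.3262] r 0.1793 ang 0.19 yaw 180.65 F [0.8 0.7 0.5] M [ 0.02 -0.    0.05] op 0.502 g 0.0 j6 -1.84
w3 marks [(np.float64(-11.0), np.float64(-10.5)), (np.float64(2.75), np.float64(4.5)), (np.float64(18.75), np.float64(19.5)), (np.float64(33.5), np.float64(34.5))]
0.101 0.25 9.75 5.0 39
0.103 1.25 9.75 5.5 35
0.104 2.75 9.0 5.875 26
0.105 5.75 8.5 7.125 12
0.106 6.25 8.0 7.125 8
[[ 98  96  95  90 134 177 177 169 174 169 177 138  52  75  77  77  74  74
   75  75  76  78  80  76 137 181 173 172]
 [ 99  99  99  92 135 176 176 174 175 174 184 150  54  82  84  81  81  80
   79  78  81  81  80  76 137 180 173 171]
 [101  98  97  91 132 173 178 174 172 177 181 148  53  82  83  81  81  79
   83  82  83  82  83  78 133 183 172 173]
 [102 100 104 104 137 170 179 173 174 174 179 155  51  80  81  80  81  79
   80  84  80  82  86  76 137 183 180 174]
 [ 94  89 147 188 180 176 176 173 175 174 178 189  61  79  82  78  80  81
   80  86  83  83  80  79 135 185 176 175]
 [134 129 156 180 176 174 176 178 178 177 180 190  57  78  81  83  83  80
   82  81  81  81  82  77 133 1
[... 4514 characters left out ...]
176 175 175 177 176 176 174 176 177 178 178 174 184 178 150  66  75  76
   74  74 151 182 181 179 177 176 176 175]
 [175 173 175 174 175 175 174 175 176 175 175 177 178 181 185 156  64  71
   69 129 186 182 177 178 175 177 176 177]
 [175 176 177 176 178 176 176 178 175 175 176 176 178 177 178 187 163  56
  127 185 179 173 172 174 173 174 176 174]
 [172 171 172 172 171 173 173 174 174 176 179 176 176 176 175 179 187 152
  187 182 178 177 178 178 178 177 177 177]
 [174 176 178 175 177 177 177 176 177 177 177 179 179 177 178 180 184 185
  182 182 180 182 182 183 181 181 183 181]
 [177 178 180 179 181 179 180 182 180 179 179 180 183 183 183 183 182 183
  181 182 183 182 182 183 183 182 183 182]]
```

Request:
servo_tool(commands="0 0 0 0 0 -50 0.5;0 0 0 60 0 0 0.5;0 0 0 50 0 0 0.5;0 0 0 50 0 0 0.5;0 0 0 50 0 0 0.5")

```text
time_s: 11.72
eef_pos: [0.5244, -0.0776, 0.3771]
eef_rot: [0.003, -0.006, 1.0, -0.001]
wrist_force: [-0.1, -0.3, 0.6]
opening: 0.5
grasp_force: 0.0
```

Request:
servo_tool(commands="0 0 0 50 0 0 0.5;0 0 0 0 0 60 0.5;0 0 0 0 0 60 0.5;0 0 0 0 0 0 0.5;0 0 0 0 0 0 0")

```text
time_s: 12.35
eef_pos: [0.4776, -0.0788, 0.2574]
eef_rot: [0.003, -0.006, 1.0, -0.001]
wrist_force: [-0.1, -0.3, 0.2]
opening: 0.299
grasp_force: 0.0
```

Request:
servo_tool(commands="0 0 0 0 0 0 0;0 0 0 0 0 0 0;0 0 0 0 0 0 0")

```text
time_s: 12.72
eef_pos: [0.4779, -0.0788, 0.2578]
eef_rot: [0.003, -0.006, 1.0, -0.001]
wrist_force: [-3.2, 0.8, 8.5]
opening: 0.224
grasp_force: 58.7
```

```bash
python3 -c "from h import *;st()"
```

```text
t 12.72 pos [ 0.4779 -0.0788  0.2578] r 0.079 ang 182.23 yaw 180.66 F [-3.2  0.8  8.5] M [0.24 0.51 0.02] op 0.224 g 58.7 j6 -1.99
```

Request:
servo_tool(commands="0 0 -0.014 0 -1.2 0 0;0 0 0 0 0 0 0;0 0 0 0 0 0 0")

```text
time_s: 13.1
eef_pos: [0.4779, -0.0793, 0.2578]
eef_rot: [0.003, -0.013, 1.0, -0.001]
wrist_force: [-2.4, 3.4, 8.8]
opening: 0.224
grasp_force: 58.9
```

```bash
python3 -c "from h import *;st()"
```

```text
t 13.1 pos [ 0.4779 -0.0793  0.2578] r 0.079 ang 182.6 yaw 181.47 F [-2.4  3.4  8.8] M [ 0.68  0.55 -0.1 ] op 0.224 g 58.9 j6 -2.01
```

Request:
servo_tool(commands="0 0 0 0 -1 0 0;0 0 0 0 0 0 0;0 0 0 0 0 0 0")

```text
time_s: 13.48
eef_pos: [0.4779, -0.0798, 0.2578]
eef_rot: [0.003, -0.013, 1.0, -0.0]
wrist_force: [-2.2, 6.0, 9.8]
opening: 0.229
grasp_force: 59.0
```

```bash
python3 -c "from h import *;st()"
```

```text
t 13.47 pos [ 0.4779 -0.0798  0.2578] r 0.079 ang 182.95 yaw 181.49 F [-2.2  6.   9.8] M [ 1.02  0.59 -0.06] op 0.229 g 59.0 j6 -2.01
```

Request:
servo_tool(commands="0 0 0 0 -1 0 0;0 0 0 0 0 0 0;0 0 0 0 0 0 0.5;0 0 0 0 0 0 0.5")

```text
time_s: 13.98
eef_pos: [0.477, -0.0818, 0.2549]
eef_rot: [0.001, -0.013, 1.0, -0.001]
wrist_force: [-0.2, 0.1, -0.1]
opening: 0.501
grasp_force: 0.0
```

Request:
servo_tool(commands="0 0 0 0 0 -60 0.5;0 0 0 0 0 -60 0.5;0 0 0 -50 0 0 0.5;0 0 0 -50 0 0 0.5;0 0 0 -50 0 0 0.5")

```text
time_s: 14.6
eef_pos: [0.6277, -0.0779, 0.3742]
eef_rot: [0.001, -0.012, 1.0, -0.0]
wrist_force: [1.1, -0.8, 0.4]
opening: 0.495
grasp_force: 0.0
```

Request:
servo_tool(commands="0 0 0 -50 0 0 0.5;0 0 0 -60 0 0 0.5;0 0 0 0 0 50 0.5;0 0 0 0 0 0 0.5;0 0 0 0 0 0 0.5")

```text
time_s: 15.22
eef_pos: [0.7357, -0.075, 0.325]
eef_rot: [0.0, -0.012, 1.0, -0.0]
wrist_force: [1.1, 0.7, 0.3]
opening: 0.499
grasp_force: 0.0
```

```bash
cat >> h.py <<'E'
def look(n):
    st();c=calibration('wrist');im=camera('wrist')
    cv2.imwrite(f'pics/{n}.png',im);np.savez(n+'.npz',**c)
    ana(n)
def ana(n):
    im=cv2.imread(f'pics/{n}.png');c=dict(np.load(n+'.npz'))
    A=np.arange(-32,42,.25);k=np.flatnonzero(sample(im,c,[.100,.101,.102],.213,A).min(0)<70)
    runs=np.split(k,np.flatnonzero(np.diff(k)>1)+1)
    print(n,'marks',[float(A[r].mean()) for r in runs if len(r)])
    B=np.arange(-5,13,.1);v=[]
    for r in(.105,.1055,.106):
        v.append(B[np.flatnonzero(sample(im,c,[r],.222,B)[0]<115)].mean())
    print('pointer',np.round(v,2))
E
python3 -c "
from h import *
look('w5');ana('w3');ana('w4')"
```

```text
t 15.22 pos [ 0.7357 -0.075   0.325 ] r 0.1789 ang 0.24 yaw 181.43 F [1.1 0.7 0.3] M [ 0.06 -0.    0.01] op 0.499 g 0.0 j6 -1.86
w5 marks [-10.75, 1.875, 19.375, 34.25]
pointer [4.4  4.4  4.35]
w3 marks [-10.75, 3.625, 19.125, 34.0]
pointer [7.1  7.1  7.05]
w4 marks [-10.75, 0.625, 19.25, 34.125]
pointer [3.35 3.35 3.4 ]
```

The pointer is at 4.4° and the mark at 4.3°, so it's set. Next the nut: I centre the open gripper over the axis, with the fingers on the counter-clockwise sides of the bar.

Request:
servo_tool(commands="0 0 0 45 1 0 0.9;0 0 0 45 1 0 0.9;0 0 0 45 1 0 0.9;0 0 0 44 1 0 0.9;0 0 0.143 0 0 0 0.9")

```text
time_s: 15.9
eef_pos: [0.5546, -0.0752, 0.3272]
eef_rot: [0.002, 0.061, 0.998, -0.001]
wrist_force: [-0.3, -0.2, 1.1]
opening: 0.901
grasp_force: 0.0
```

Request:
servo_tool(commands="0 0 0.143 0 0 0 0.9;0 0 0 0 0 0 0.9;0 0 0 0 0 0 0.9")

```text
time_s: 16.27
eef_pos: [0.5571, -0.0754, 0.3251]
eef_rot: [0.001, 0.129, 0.992, -0.0]
wrist_force: [0.5, -0.3, 0.3]
opening: 0.896
grasp_force: 0.0
```

```bash
python3 - <<'E'
from h import *
st();c=calibration('wrist');im=camera('wrist');cv2.imwrite('pics/w6.png',im);np.savez('w6.npz',**c)
T=camera('top');cv2.imwrite('pics/t6.png',T)
# where the balls should be
for a in(32,212):print(a,proj(c,[[C[0]+.05*np.cos(np.radians(a)),C[1]+.05*np.sin(np.radians(a)),.247]],True))
cv2.imwrite('pics/w6c.png',cv2.resize(im[130:384,100:410],None,fx=2.3,fy=2.3))
E
```

```text
t 16.27 pos [ 0.5571 -0.0754  0.3251] r 0.0004 ang 43.79 yaw 165.21 F [ 0.5 -0.3  0.3] M [-0.04  0.03 -0.04] op 0.896 g 0.0 j6 -1.66
32 [[296.56239983 240.80071507]]
212 [[204.53874354 158.70014168]]
```

View pics/w6c.png

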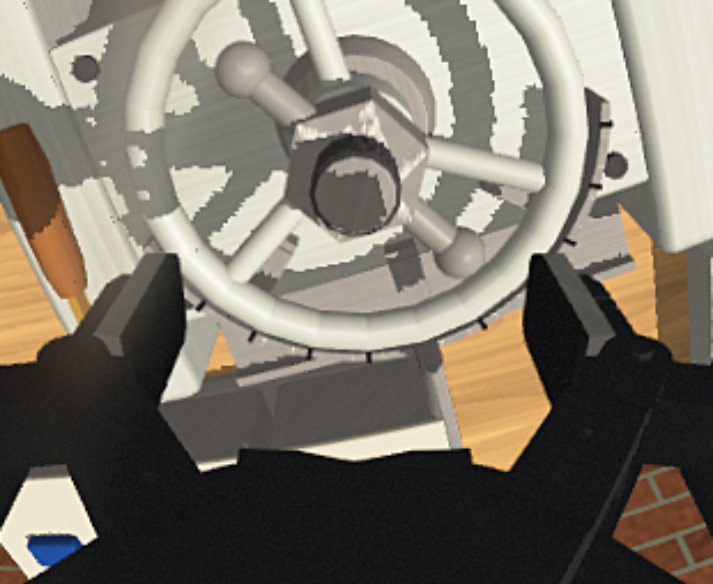

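Crop: the balls are at (242,68) and (460,252), matching the predicted bar angle of 32°. The axis is centred, and both fingers will clear the bar, rim and handle. Descend.

Request:
servo_tool(commands="0 0 0 0 0 40 0.9;0 0 0 0 0 40 0.9;0 0 0 0 0 17 0.9;0 0 0 0 0 0 0.9;0 0 0 0 0 0 0.9")

```text
time_s: 17.0
eef_pos: [0.558, -0.0756, 0.2281]
eef_rot: [0.001, 0.13, 0.992, -0.0]
wrist_force: [0.1, -0.3, 0.1]
opening: 0.902
grasp_force: 0.0
```

Request:
servo_tool(commands="0 0 0.15 0 0 0 0.9;0 0 0.15 0 0 0 0.9;0 0 0.15 0 0 0 0.9;0 0 0.15 0 0 0 0.9;0 0 0 0 0 0 0.9")

```text
time_s: 17.62
eef_pos: [0.5578, -0.0755, 0.228]
eef_rot: [0.001, 0.417, 0.909, 0.0]
wrist_force: [-0.0, 0.7, -0.1]
opening: 0.901
grasp_force: 0.0
```

```bash
python3 -c "from h import *;st()"
```

```text
t 17.62 pos [ 0.5578 -0.0755  0.228 ] r 0.001 ang 11.39 yaw 130.77 F [-0.   0.7 -0.1] M [-0.01  0.01  0.  ] op 0.901 g 0.0 j6 -1.06
```

Request:
servo_tool(commands="0 0 0.15 0 0 0 0.9;0 0 0.15 0 0 0 0.9;0 0 0.15 0 0 0 0.9;0 0 0.15 0 0 0 0.9;0 0 0.15 0 0 0 0.9")

```text
time_s: 18.25
eef_pos: [0.5575, -0.0752, 0.2274]
eef_rot: [0.001, 0.721, 0.693, 0.001]
wrist_force: [0.8, 1.1, -0.6]
opening: 0.899
grasp_force: 1.2
```

Request:
servo_tool(commands="0 0 0.15 0 0 0 0.9;0 0 0.15 0 0 0 0.9;0 0 0.1 0 0 0 0.9;0 0 0 0 0 0 0.9")

```text
time_s: 18.75
eef_pos: [0.5574, -0.0755, 0.2272]
eef_rot: [0.001, 0.843, 0.537, 0.0]
wrist_force: [-0.1, 0.4, 1.2]
opening: 0.9
grasp_force: 0.0
```

```bash
python3 - <<'E'
from h import *
st();c=calibration('wrist');im=camera('wrist');cv2.imwrite('pics/w7.png',im);np.savez('w7.npz',**c)
g=cv2.cvtColor(im,cv2.COLOR_BGR2GRAY)
h=cv2.HoughCircles(g,cv2.HOUGH_GRADIENT,1,20,param1=100,param2=12,minRadius=8,maxRadius=24)
P=fish(c,h[0][:,:2],.2455);d=P[:,:2]-C;r=np.hypot(*d.T)
for i in np.flatnonzero(abs(r-.05)<.008):print(h[0][i],r[i],np.degrees(np.arctan2(d[i,1],d[i,0])))
# ring profile at ball radius
A=np.arange(0,360,6);s=sample(im,c,[.05],.2455,A)[0]
print([(int(a),int(v)) for a,v in zip(A,s)])
E
```

```text
t 18.75 pos [ 0.5574 -0.0755  0.2272] r 0.0007 ang 17.98 yaw 64.99 F [-0.1  0.4  1.2] M [0.03 0.02 0.02] op 0.9 g 0.0 j6 0.09
[155.5 222.5  19.6] 0.05104716370170598 128.47911861493282
[346.5 270.5  22.3] 0.04746554065849042 -29.37881706611266
[160.5 270.5  22.3] 0.04668160438441056 159.308491658548
[355.5 237.5  23.4] 0.051678324640481006 -8.318824346541746
[294.5 170.5  23.4] 0.0506372486225809 44.15195883560423
[141.5 254.5   9.6] 0.055756429916265206 149.57324212198176
[(0, 216), (6, 218), (12, 217), (18, 213), (24, 219), (30, 221), (36, 221), (42, 212), (48, 216), (54, 223), (60, 144), (66, 204), (72, 214), (78, 216), (84, 216), (90, 214), (96, 216), (102, 153), (108, 129), (114, 132), (120, 139), (126, 157), (132, 156), (138, 138), (144, 157), (150, 120), (156, 121), (162, 48), (168, 29), (174, 21), (180, 18), (186, 161), (192, 160), (198, 186), (204, 155), (210, 91), (216, 27), (222, 29), (228, 31), (234, 32), (240, 33), (246, 30), (252, 30), (258, 30), (264, 28), (270, 26), (276, 33), (282, 91), (288, 92), (294, 108), (300, 77), (306, 83), (312, 16), (318, 13), (324, 15), (330, 24), (336, 119), (342, 100), (348, 135), (354, 210)]
```

The ball is at 128.5°, so the bar follows with about 34.7° to go.

Request:
servo_tool(commands="0 0 0.15 0 0 0 0.9;0 0 0.15 0 0 0 0.9;0 0 0.15 0 0 0 0.9;0 0 0.08 0 0 0 0.9;0 0 0 0 0 0 0.9")

```text
time_s: 19.42
eef_pos: [0.5572, -0.0755, 0.2267]
eef_rot: [0.0, 0.955, 0.298, 0.0]
wrist_force: [0.1, -0.5, -0.5]
opening: 0.902
grasp_force: 0.1
```

```bash
cat >> h.py <<'E'
def ball(n):
    st();c=calibration('wrist');im=camera('wrist');cv2.imwrite(f'pics/{n}.png',im)
    g=cv2.cvtColor(im,cv2.COLOR_BGR2GRAY)
    h=cv2.HoughCircles(g,cv2.HOUGH_GRADIENT,1,20,param1=100,param2=12,minRadius=8,maxRadius=24)
    P=fish(c,h[0][:,:2],.2445);d=P[:,:2]-C;r=np.hypot(*d.T)
    for i in np.flatnonzero(abs(r-.05)<.005):print(h[0][i],r[i].round(4),np.degrees(np.arctan2(d[i,1],d[i,0])).round(1))
E
python3 -c "from h import *;ball('w8')"
```

```text
t 19.43 pos [ 0.5572 -0.0755  0.2267] r 0.0004 ang 34.5 yaw 34.62 F [ 0.1 -0.5 -0.5] M [-0.01  0.04  0.01] op 0.902 g 0.1 j6 0.62
[157.5 224.5  20.8] 0.0505 99.6
[363.5 250.5  21.1] 0.0547 -48.0
[162.5 271.5  18.8] 0.0467 130.2
[361.5 229.5  18.8] 0.0548 -35.5
[347.5 268.5  21.2] 0.0472 -58.9
```

Ball at about 99° and still free. About 5° remains, so small steps from here.

Request:
servo_tool(commands="0 0 0.03 0 0 0 0.9;0 0 0.03 0 0 0 0.9;0 0 0 0 0 0 0.9")

```text
time_s: 19.85
eef_pos: [0.5569, -0.0753, 0.2264]
eef_rot: [0.0, 0.964, 0.267, 0.0]
wrist_force: [-0.2, -0.2, -0.2]
opening: 0.898
grasp_force: 0.3
```

```bash
python3 -c "from h import *;st()"
```

```text
t 19.85 pos [ 0.5569 -0.0753  0.2264] r 0.0004 ang 72.34 yaw 30.98 F [-0.2 -0.2 -0.2] M [-0.02  0.1   0.04] op 0.898 g 0.3 j6 0.68
```

Request:
servo_tool(commands="0 0 0.02 0 0 0 0.9;0 0 0 0 0 0 0.9")

```text
time_s: 20.1
eef_pos: [0.5569, -0.0752, 0.2263]
eef_rot: [-0.0, 0.966, 0.257, 0.0]
wrist_force: [-0.8, -0.5, 0.8]
opening: 0.897
grasp_force: 0.5
```

```bash
python3 -c "from h import *;st()"
```

```text
t 20.1 pos [ 0.5569 -0.0752  0.2263] r 0.0005 ang 78.49 yaw 29.83 F [-0.8 -0.5  0.8] M [0.   0.12 0.04] op 0.897 g 0.5 j6 0.7
```

Request:
servo_tool(commands="0 0 0.02 0 0 0 0.9;0 0 0 0 0 0 0.9")

```text
time_s: 20.35
eef_pos: [0.5569, -0.0752, 0.2263]
eef_rot: [-0.0, 0.969, 0.248, -0.0]
wrist_force: [-0.7, -1.1, 0.6]
opening: 0.897
grasp_force: 0.5
```

```bash
python3 -c "from h import *;st()"
```

```text
t 20.35 pos [ 0.5569 -0.0752  0.2263] r 0.0005 ang 79.28 yaw 28.67 F [-0.7 -1.1  0.6] M [-0.08  0.1   0.09] op 0.897 g 0.5 j6 0.72
```

Request:
servo_tool(commands="0 0 0.02 0 0 0 0.9;0 0 0 0 0 0 0.9")

```text
time_s: 20.6
eef_pos: [0.5568, -0.0752, 0.2263]
eef_rot: [-0.0, 0.971, 0.238, -0.0]
wrist_force: [0.2, -0.5, 0.9]
opening: 0.894
grasp_force: 1.2
```

```bash
python3 -c "from h import *;ball('w9')"
```

```text
t 20.6 pos [ 0.5568 -0.0752  0.2263] r 0.0005 ang 84.19 yaw 27.53 F [ 0.2 -0.5  0.9] M [-0.07  0.16  0.15] op 0.894 g 1.2 j6 0.74
[157.5 227.5  22.2] 0.0503 94.3
[347.5 268.5  21.2] 0.0465 -65.9
[162.5 268.5  22.3] 0.0466 120.8
[360.5 251.5  16.6] 0.0525 -55.1
[232.5 160.5  22.3] 0.0522 38.4
```

Contact: the bar is at 94.3° and the torque is rising. Now nip to about 0.4–0.5 N m.

Request:
servo_tool(commands="0 0 0.03 0 0 0 0.9;0 0 0 0 0 0 0.9")

```text
time_s: 20.9
eef_pos: [0.5569, -0.0751, 0.2263]
eef_rot: [-0.0, 0.975, 0.224, -0.0]
wrist_force: [-1.0, 0.6, 2.3]
opening: 0.898
grasp_force: 5.5
```

```bash
python3 -c "from h import *;st()"
```

```text
t 20.9 pos [ 0.5569 -0.0751  0.2263] r 0.0006 ang 85.02 yaw 25.83 F [-1.   0.6  2.3] M [0.11 0.2  0.46] op 0.898 g 5.5 j6 0.77
```

Request:
servo_tool(commands="0 0 0.02 0 0 0 0.9;0 0 0 0 0 0 0.9")

```text
time_s: 21.15
eef_pos: [0.5569, -0.0751, 0.2263]
eef_rot: [-0.0, 0.977, 0.214, -0.0]
wrist_force: [-2.0, 0.1, 1.4]
opening: 0.896
grasp_force: 6.1
```

```bash
python3 -c "from h import *;st()"
```

```text
t 21.15 pos [ 0.5569 -0.0751  0.2263] r 0.0006 ang 83.84 yaw 24.67 F [-2.   0.1  1.4] M [0.17 0.24 0.53] op 0.896 g 6.1 j6 0.79
```

Request:
servo_tool(commands="0 0 -0.15 0 0 0 0.9;0 0 -0.15 0 0 0 0.9;0 0 0 0 0 -50 0.9;0 0 0 0 0 -50 0.9;0 0 0 5 33 0 0.9")

```text
time_s: 21.78
eef_pos: [0.5848, -0.0964, 0.3327]
eef_rot: [0.003, 0.934, 0.358, 0.004]
wrist_force: [0.7, -0.2, 0.4]
opening: 0.898
grasp_force: 0.0
```

Request:
servo_tool(commands="0 0 0 5 33 0 0.9;0 0 0 0 0 0 0.9;0 0 0 0 0 0 0.9")

```text
time_s: 22.15
eef_pos: [0.608, -0.1174, 0.3258]
eef_rot: [-0.0, 0.934, 0.357, -0.0]
wrist_force: [1.0, 0.2, 0.0]
opening: 0.899
grasp_force: 0.0
```

```bash
python3 - <<'E'
from h import *
look('w10');c=dict(np.load('w10.npz'));im=cv2.imread('pics/w10.png')
B=np.arange(-6,14,.5)
for r in(.104,.105,.106):print(r,sample(im,c,[r],.222,B)[0].astype(int))
E
python3 -c "from h import *;ball('w11')"
```

```text
t 22.15 pos [ 0.608  -0.1174  0.3258] r 0.066 ang 320.85 yaw 41.84 F [1.  0.2 0. ] M [0.05 0.   0.02] op 0.899 g 0.0 j6 0.46
w10 marks [-25.75, -10.875, 0.5, 19.125]
pointer [3.25 3.3  3.35]
0.104 [148 148 150 154 156 157 157 163 161 156 148 146 147 140 122  92  68  72
  72  75  76  73  67  88 145 146 150 149 158 144 151 154 155 152 147 152
 153 147 142 149]
0.105 [158 159 159 157 157 157 158 157 157 158 159 160 159 161 163 128  92  67
  74  77  71  71 133 139 161 157 159 158 159 159 159 161 159 160 162 161
 163 163 162 163]
0.106 [155 157 155 157 156 155 154 156 157 155 156 156 157 157 158 161 140  92
  69  69  84 131 158 158 156 157 156 157 157 156 157 158 157 157 157 158
 158 159 159 160]
t 22.2 pos [ 0.6079 -0.1172  0.3261] r 0.0658 ang 320.96 yaw 41.87 F [-0.5  0.3  0.3] M [-0.03 -0.06  0.01] op 0.901 g 0.0 j6 0.46
[127.5 175.5  11.8] 0.0509 92.1
[229.5 237.5  22.3] 0.0494 -73.4
```

The pointer is now at 3.3° and the mark at 4.13°: nipping dragged the wheel about 0.85° clockwise. The nut stays tight when the wheel goes back counter-clockwise, so I trim with the handle, gripping half-turned.

Request:
servo_tool(commands="0 0 0 -24.3 -39 0 0.5;0 0 0 -24.3 -39 0 0.5;0 0 0 -24.3 -39 0 0.5;0 0 0.168 0 0 0 0.5;0 0 0.168 0 0 0 0.5")

```text
time_s: 22.88
eef_pos: [0.4752, -0.0784, 0.327]
eef_rot: [0.0, 0.981, 0.194, 0.001]
wrist_force: [-0.1, -0.3, 0.1]
opening: 0.501
grasp_force: 0.0
```

Request:
servo_tool(commands="0 0 0.168 0 0 0 0.5;0 0 0.168 0 0 0 0.5;0 0 0 0 0 0 0.5;0 0 0 0 0 0 0.5")

```text
time_s: 23.38
eef_pos: [0.4758, -0.079, 0.3265]
eef_rot: [0.0, 1.0, 0.031, 0.0]
wrist_force: [0.0, 0.4, -0.2]
opening: 0.502
grasp_force: 0.0
```

```bash
python3 -c "from h import *;st()"
```

```text
t 23.38 pos [ 0.4758 -0.079   0.3265] r 0.081 ang 182.3 yaw 3.57 F [ 0.   0.4 -0.2] M [-0.03 -0.01 -0.  ] op 0.502 g 0.0 j6 1.1
```

Request:
servo_tool(commands="0 0 0 0 0 36 0.5;0 0 0 0 0 36 0.5;0 0 0 0 0 0 0.5;0 0 0 0 0 0 0;0 0 0 0 0 0 0")

```text
time_s: 24.0
eef_pos: [0.4768, -0.0793, 0.2563]
eef_rot: [0.0, 1.0, 0.03, 0.001]
wrist_force: [-2.3, 2.4, 4.8]
opening: 0.224
grasp_force: 58.9
```

Request:
servo_tool(commands="0 0 0 0 0 0 0;0 0 0 0 0 0 0;0 0 0 0 0 0 0")

```text
time_s: 24.38
eef_pos: [0.4767, -0.0793, 0.2562]
eef_rot: [0.0, 1.0, 0.03, 0.001]
wrist_force: [-2.1, 2.4, 6.4]
opening: 0.224
grasp_force: 59.3
```

```bash
python3 -c "from h import *;st()"
```

```text
t 24.38 pos [ 0.4767 -0.0793  0.2562] r 0.0801 ang 182.55 yaw 3.4 F [-2.1  2.4  6.4] M [0.47 0.43 0.13] op 0.224 g 59.3 j6 1.1
```

Request:
servo_tool(commands="0 0 -0.014 0 2 0 0;0 0 0 0 0 0 0;0 0 0 0 0 0 0")

```text
time_s: 24.75
eef_pos: [0.4768, -0.0802, 0.2562]
eef_rot: [-0.001, 0.999, 0.037, 0.001]
wrist_force: [-2.5, 5.8, 7.1]
opening: 0.228
grasp_force: 59.5
```

```bash
python3 -c "from h import *;st()"
```

```text
t 24.75 pos [ 0.4768 -0.0802  0.2562] r 0.0801 ang 183.25 yaw 4.22 F [-2.5  5.8  7.1] M [1.09 0.5  0.03] op 0.228 g 59.5 j6 1.08
```

Request:
servo_tool(commands="0 0 0 0 1 0 0;0 0 0 0 0 0 0;0 0 0 0 0 0 0.5;0 0 0 0 0 0 0.5")

```text
time_s: 25.25
eef_pos: [0.4766, -0.0827, 0.2548]
eef_rot: [0.001, 0.999, 0.036, 0.001]
wrist_force: [-0.2, 0.4, -0.2]
opening: 0.501
grasp_force: 0.0
```

```bash
python3 -c "from h import *;st()"
```

```text
t 25.25 pos [ 0.4766 -0.0827  0.2548] r 0.0805 ang 184.98 yaw 4.17 F [-0.2  0.4 -0.2] M [ 0.01 -0.01  0.06] op 0.501 g 0.0 j6 1.08
```

Request:
servo_tool(commands="0 0 0 0 0 -36 0.5;0 0 0 0 0 -36 0.5;0 0 -0.16 0 0 0 0.5;0 0 -0.16 0 0 0 0.5;0 0 -0.16 0 0 0 0.5")

```text
time_s: 25.88
eef_pos: [0.4763, -0.0827, 0.3265]
eef_rot: [0.0, 0.961, 0.275, 0.0]
wrist_force: [0.5, 0.3, -0.3]
opening: 0.5
grasp_force: 0.0
```

Request:
servo_tool(commands="0 0 -0.16 0 0 0 0.5;0 0 0 24.3 39 0 0.5;0 0 0 24.3 39 0 0.5;0 0 0 24.3 39 0 0.5;0 0 0 0 0 0 0.5")

```text
time_s: 26.5
eef_pos: [0.6095, -0.1244, 0.324]
eef_rot: [-0.001, 0.937, 0.349, -0.001]
wrist_force: [-0.6, 0.1, -0.5]
opening: 0.498
grasp_force: 0.0
```

Request:
servo_tool(commands="0 0 0 0 0 0 0.5;0 0 0 0 0 0 0.5")

```text
time_s: 26.75
eef_pos: [0.6073, -0.1229, 0.327]
eef_rot: [0.0, 0.937, 0.349, 0.0]
wrist_force: [-0.7, 0.6, -0.0]
opening: 0.499
grasp_force: 0.0
```

```bash
python3 -c "
from h import *
look('w12');ball('w13')"
```

```text
t 26.75 pos [ 0.6073 -0.1229  0.327 ] r 0.0691 ang 316.90999999999997 yaw 40.84 F [-0.7  0.6 -0. ] M [ 0.04 -0.    0.02] op 0.499 g 0.0 j6 0.47
w12 marks [-25.75, -10.75, 2.25, 19.25]
pointer [4.75 4.75 4.75]
t 26.8 pos [ 0.6073 -0.1229  0.3272] r 0.0691 ang 316.97 yaw 40.85 F [-0.9  0.5 -1.2] M [-0.02 -0.02  0.04] op 0.5 g 0.0 j6 0.47
[126.5 161.5  23.4] 0.0543 81.6
[169.5 258.5  22.3] 0.0467 -146.5
[234.5 218.5  20.1] 0.0536 -57.2
[228.5 186.5  22.3] 0.0526 -27.3
[218.5 240.5  11. ] 0.0478 -84.3
```

The pointer is at 4.75° and the mark at 4.25°. That is 0.9 mm off the mark's centre line, well within its 5 mm width. The nut is nipped, and the arm is clear, so I hand it in.

```bash
python3 -c "
from bench import *
print(hand_in())"
```

```text
the job is handed in; nothing more can be done
None
```

The job is handed in: the pointer stands within the long mark, about 0.9 mm (0.5°) short of its centre line. The lock nut was nipped at about 0.53 N m, which dragged the wheel about 0.85° clockwise. I turned the wheel back counter-clockwise with the nut on; I did not nip it again, relying on the brief that it stays tight. The arm is clear and, as far as force readings showed, touched nothing else.

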